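# Refit the sprung roller in its bench stand

## Robot

A 6-joint arm with a two-finger parallel gripper is mounted at the origin on a cart in front of the work surface, level with it; the furniture and walls round the work are solid. World frame = base frame: x ahead of the robot, y to its left, z up, the work surface at z = 0. Lengths are in mm, angles in rad, forces in N, time in s.
With the tool pointing down it reaches from about 275 to 750 mm from the base axis. Payload 10.2 kg.
Tool frame: the origin (TCP) lies at the very end of the fingers, on their centre line; the grasp point (between the pads) lies 19 mm behind it; z points along the fingers, y is the line along which they close (so a half turn about z gives the same grasp; the last joint's range is limited). The gripper opens to 85 mm and grips with 20 to 120 N. Pads are 22 mm wide; open, the fingers measure 114 mm over their backs; the gripper's body (76 mm by 85 mm) begins 54 mm behind the grasp point. The pads swing forward as they close: fully open they stand 13 mm farther back than shut.
Start: joints at [-1.526, 0.313, 1.498, -0, 1.331, -0.223], TCP at [138.907, -506.296, 209.894] pointing down, gripper open.
Joint ranges: [-2.94, 2.94], [-0.97, 2.17], [0.19, 2.56], [-1.23, 4.37], [0.02, 3.11], [-2.88, 2.88]. Speed limits (rad/s): [2.39, 2.39, 3.01, 3.14, 3.14, 3.14].

## Interface

Orientations are given as a unit quaternion [w, x, y, z].
In Python, from rig import ctrl gives the robot as it stands.
- The arm moves only by the tool step_arm, never from a script. Its argument "increments" is a list of rows, each a list of 3 entries, a list of its own where there are three numbers: the shift along the tool's x, y, z in cm, then the turn, a rotation vector about the tool's x, y, z in degrees, then the opening in per cent of the stroke, from 0 (shut) to 100 (fully open). A call has 1 to 8 rows; each row is the pose to reach, as a shift and turn from the pose commanded when the call began, along the tool's axes at that moment; what a row does not reach only later rows make up. A row lasts 1/8 s, in which the tool goes at most 62.5 mm and 10.7 degrees, less where a joint would pass 70% of its speed; a pose out of reach is approached as far as the arm can. A call with a gripper value outside its range is refused whole. The fingers move at their own pace and stop on an object; "squeeze" is the grip in N (left out, the last holds). Time passes only in rows, so rows that repeat a pose let the fingers close. It gives the time, the measured TCP pose, the force, the opening and the grip force at its end, in the units of the state.
- ctrl.sense(): the state, without advancing time (a new reading comes with each control period).
- ctrl.capture(name): name is "scene" or "top" or "wrist"; returns a dict with "img" (384x512x3 uint8, red, green, blue), "fx", "fy", "cx", "cy" (pixels), "extrinsics" (4x4, takes a point from camera to world coordinates). Camera axes: x right, y down, z forward; pixel columns grow to the right and rows downward; lengths in mm; the calibration is good to about 2 mm. A picture is of the moment at which its call begins. There is no depth.
- ctrl.finish_job(): hands the job in; it is judged then, once.
The state is a dict: "time_s": time; "joints": joint angles; "dq": joint speeds; "tau": joint torques, N m; "eef_pos": TCP position; "ee_rot": TCP orientation; "force": force on the tool from outside, world axes, zero at the start; "wrist_torque": the same for the moment, N m; "grip_width": opening from 0.0 (shut) to 1.0 (fully open); "grip_force": force on a finger pad.
Only numpy, scipy, OpenCV 4.12 (cv2) and the standard library are available. Lean on these libraries where they do the work, as an engineer would, in place of code of your own. Each camera call takes 0.05 s, during which the arm holds its last target. There are 200 camera calls.

## Task

Fit the loose orange-banded roller back into the blue-cheeked roller stand: put the brass spring-loaded end of its spindle into one cup, push the roller lengthwise against the spring until the other end passes the opposite cheek, swing that end down and let it spring out into its cup, and leave the roller hanging freely between the two cups. Ease it in by feel, never forcing it hard against the stand, and leave the tools around it where they lie.

Things in the scene. Friction and masses are not known exactly. Their poses are not given: they have to be found in the camera images.
- roller_center (a point): roller's centre on its axis; point y runs along the axis to the SPRUNG end. Rubber sleeve 36 mm diameter, 75 mm long, orange bands; hexagon nuts at both ends (37 mm across flats, 8 thick, outer faces 45 mm from here). Lies level on the bench, centre 18.5 mm up; grip across the sleeve. 10 mm spindle tips stand out: steel stub at -y, tip nominally 87 mm from here, brass sprung pin at +y, tip nominally 95 mm when free (but see roller)
- roller: the roller's frame, same axes, origin 18.5 mm below roller_center. The sleeve is clamped up to 15 mm off its nominal place on the spindle, an amount no reading gives: BOTH tips may be shifted alike up to 15 mm to +y or to -y; tip to tip is always 182 mm free. Spring: gives at 4 N, +0.9 N per mm, hard stop after 14 mm (16.6 N). About 0.2 kg +-25%
- stand: roller stand fixed to the bench, origin under its middle at bench height, long side along its y, z up: grey base plate 50x225x12 mm, two blue upright cheeks 40 wide (x), 14 thick, tops 95 mm above the bench, inner faces 163 mm apart. Do not push the roller on it with more than 22 N; squeezing the spring takes 14 to 16.6 N
- stand_axis (a point): point on the line through both cups, midway, 70 mm above the bench; y along that line, z up. To pass the second cheek's face the spindle must be squeezed at least 11 mm (13.9 N); seated in both cups it stays squeezed 3 mm. The end that goes in first fits its cup at slants up to about 20 degrees, so the other end can be held above its cheek and swung down
- cup_left (a point): centre of the cup's mouth in the +y cheek's inner face, 81.5 mm from stand_axis along +y; a white conical cup 8 mm deep, 25 mm across at the mouth, 13 mm at its flat floor, opening to the stand's -y. Both cups are alike: the roller may go in either way round
- cup_right (a point): centre of the mouth of the like cup in the -y cheek, 81.5 mm from stand_axis along -y, opening to the stand's +y
- vice: big red bench vice, fixed, right of the work, up to about 0.3 m high, with a handle bar in front: a bystander to pass over or round; origin under its middle
- hammer: ball hammer with a wooden handle, 81x276x25 mm, lying at the left edge of the bench; a bystander; origin at the centre of its underside
- screwdriver: red-handled screwdriver, 34x182x28 mm, lying beside the hammer; a bystander; origin at the centre of its underside
- vee_block: small grey steel vee block, 57x56x34 mm; a bystander, fixed; origin at the centre of its underside
- feeler_gauge: flat steel feeler gauge, 49x109x10 mm; a bystander; origin at the centre of its underside
- masking_tape: white roll of masking tape lying flat, 80 mm across, 24 mm high; a bystander, fixed; origin at the centre of its underside

How it is judged (in metres and radians):
At the end, for the whole second after the job is handed in: the roller hangs released and at rest between the two cups: its centre within 5 mm sideways of the line through the cups, from 6 mm below to 4 mm above it, within 22 mm of the middle along it, and its axis within 0.06 rad of that line (x of roller_center in the frame of stand_axis between -0.005 and 0.005 m and z of roller_center in the frame of stand_axis between -0.006 and 0.004 m and y of roller_center in the frame of stand_axis between -0.022 and 0.022 m and angle between the y axis of roller_center and the y axis of stand_axis, either way round below 0.06 rad and linear speed of roller below 0.02 m/s); the robot touches nothing.
It fails at once if the roller is pressed against the stand with more than 22 N (contact force between roller and stand above 22 N).
It fails at once if a bystander (hammer, screwdriver, feeler gauge) is moved by more than 30 mm (distance of any of hammer, screwdriver, feeler_gauge from where it was at the start of the episode above 0.03 m).
It also fails if it takes over 62 s, if anything falls off the work surface, if the arm or the gripper's body presses on something with over 40 N, if the wrist force passes 120 N, or if a joint passes its speed limit or range.

## Working session

There is one attempt and no reset: what is moved stays moved. The work goes in short steps, Python scripts to look and compute and a tool call to move; the robot and the scene stay as the last step left them, time stands still between calls to the robot, and variables do not carry over. Pictures are saved under pics/ and viewed, at most 10 in all, crops included, and the job is handed in when it is done.

Besides the shell and the picture viewer there is one more tool, called as name(argument=value, ...), one argument or row to a line, values as JSON. step_arm: Moves the arm, as the interface text tells. Its arguments: {"type":"object","properties":{"increments":{"type":"array"},"squeeze":{"type":"number"}},"required":["increments"]}

```bash
mkdir -p pics; ls
python3 - <<'E'
from rig import ctrl
import cv2,numpy as np
s=ctrl.sense();print(s)
for n in("scene","top"):
    c=ctrl.capture(n);cv2.imwrite(f"pics/{n}0.png",c["img"][:,:,::-1]);np.savez(f"{n}0.npz",**c);print(n,c["fx"],c["cx"],c["cy"],c["extrinsics"].round(3).tolist())
E
```

```text
pics
{'time_s': 0.0, 'joints': array([-1.52641194e+00,  3.13463085e-01,  1.49846859e+00,  1.44060366e-05,
        1.33096329e+00, -2.23382090e-01]), 'dq': array([ 0.00114047, -0.00049754,  0.00073406, -0.00023987, -0.00054727,
       -0.00157742]), 'tau': array([ 1.11301777e-04, -4.12265611e+01, -2.59745336e+01, -1.13478766e-04,
        4.17083240e-03,  5.20902873e-06]), 'eef_pos': array([ 138.89170491, -505.99821143,  209.3165275 ]), 'ee_rot': array([-6.47925822e-04,  9.91051037e-01,  1.33481900e-01,  6.51677914e-05]), 'force': array([1.00856549, 0.18380658, 0.23523614]), 'wrist_torque': array([ 0.01915262, -0.03408118,  0.02055576]), 'grip_force': 0.0, 'grip_width': 1.003036740553513}
scene 350.058159920177 253.9221881209941 183.9175938209742 [[-0.926, 0.218, -0.309, 790.299], [0.378, 0.539, -0.753, 633.136], [0.002, -0.814, -0.581, 557.296], [0.0, 0.0, 0.0, 1.0]]
top 467.49137962551384 257.03524333021386 193.98340478815607 [[-0.029, -0.993, 0.11, 422.576], [-1.0, 0.029, -0.001, -2.816], [-0.002, -0.11, -0.994, 1157.384], [0.0, 0.0, 0.0, 1.0]]
```

View pics/top0.png

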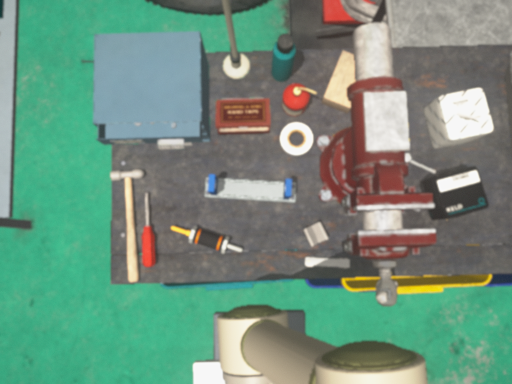

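View pics/scene0.png

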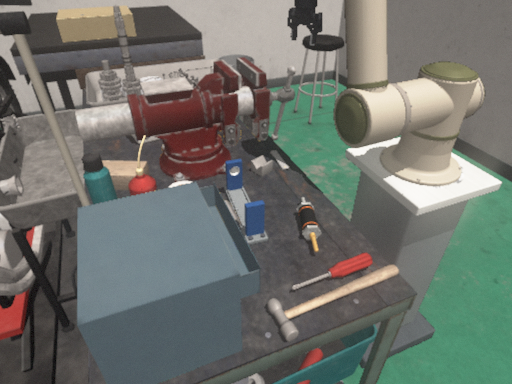

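The top view shows the roller from the brass tip (172,228) to the steel stub (242,249), and the stand's blue cheeks at (212,184) and (290,187). The brass end points to world +y. Next I zoom in and measure.

```bash
cat > h.py <<'E'
import numpy as np,cv2
def ray(c,uv,z):
    uv=np.atleast_2d(uv);E=np.asarray(c["extrinsics"])
    d=np.c_[(uv[:,0]-c["cx"])/c["fx"],(uv[:,1]-c["cy"])/c["fy"],np.ones(len(uv))]@E[:3,:3].T
    o=E[:3,3];return o+d*((z-o[2])/d[:,2])[:,None]
def blobs(m,amin=5):
    n,l,s,ce=cv2.connectedComponentsWithStats(m.astype(np.uint8),connectivity=8)
    return [(s[i].tolist(),ce[i].round(1).tolist(),l==i) for i in range(1,n) if s[i,4]>=amin]
E
python3 - <<'E'
from h import *
c=np.load("top0.npz");im=c["img"]
cv2.imwrite("pics/crop.png",cv2.resize(im[165:265,160:310,::-1],(750,500),interpolation=cv2.INTER_CUBIC))
hsv=cv2.cvtColor(im,cv2.COLOR_RGB2HSV);H,S,V=cv2.split(hsv)
R=np.zeros_like(H,bool);R[165:265,160:310]=1
for n,m,z in(("blue",(H>100)&(H<125)&(S>130),95),("orange",(H>3)&(H<30)&(S>130)&(V>100),18.5)):
    for s,ce,l in blobs(m&R):
        print(n,s,ce,ray(c,ce,z).round(1).tolist(), cv2.minAreaRect(np.argwhere(l)[:,::-1].astype(np.float32)))
E
```

```text
blue [209, 174, 7, 19, 100] [211.4, 182.9] [[568.9, 99.5, 95.0]] ((212.0, 183.0), (18.0, 6.0), 90.0)
blue [285, 179, 7, 18, 90] [288.0, 187.6] [[553.0, -75.7, 95.0]] ((287.95880126953125, 187.53529357910156), (5.06196928024292, 17.33340835571289), 4.39870548248291)
orange [171, 226, 19, 10, 101] [180.1, 230.0] [[466.2, 185.0, 18.5]] ((179.6648712158203, 230.0891876220703), (18.96854019165039, 5.661153316497803), 17.102725982666016)
orange [194, 229, 8, 15, 54] [197.3, 235.8] [[450.9, 143.4, 18.5]] ((197.25001525878906, 235.75003051757812), (3.4785051345825195, 14.546475410461426), 18.43494987487793)
orange [216, 236, 7, 14, 54] [218.8, 242.5] [[433.3, 91.5, 18.5]] ((218.7247772216797, 242.41744995117188), (3.735522508621216, 14.17582893371582), 16.699243545532227)
```

View pics/crop.png

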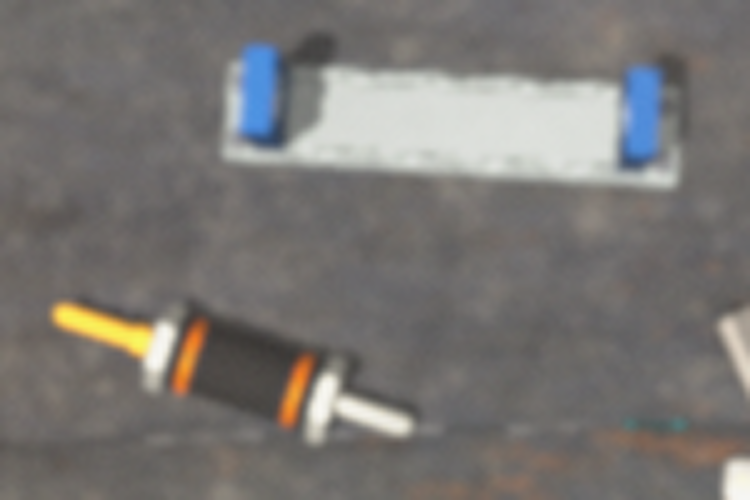

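```bash
cat >> h.py <<'E'
from scipy.spatial.transform import Rotation as Ro
def toolR(head,tilt=0):
    "tool x at heading (deg), pointing down; tilt>0 raises the -x end of the held roller (turn about tool-y line)"
    a=np.radians(head);x=np.array([np.cos(a),np.sin(a),0]);z=np.array([0,0,-1.]);y=np.cross(z,x)
    R=np.c_[x,y,z]
    return Ro.from_matrix(R)*Ro.from_rotvec([0,-np.radians(tilt),0])
def inc(s,pos,head,tilt=0):
    q=s["ee_rot"];R=Ro.from_quat([q[1],q[2],q[3],q[0]])
    return (R.inv().apply(np.array(pos)-s["eef_pos"])/10).round(2).tolist(),(R.inv()*toolR(head,tilt)).as_rotvec(True).round(2).tolist()
E
python3 - <<'E'
from h import *
from rig import ctrl
s=ctrl.sense()
print(inc(s,[139,-506,450],15.3),inc(s,[442,117.5,450],71.3),inc(s,[442,117.5,260],71.3))
R=toolR(85,10).as_matrix();print(R.round(2))  # tool x should point down-ish (brass low)
c=np.load("top0.npz")
print(ray(c,[[170.4,227.6],[242.6,250.4],[208.3,239.8]],18.5).round(1))
E
```

```text
([0.02, -0.03, -24.06], [-0.07, -0.02, 0.04]) ([45.73, -52.14, -23.99], [-0.05, -0.05, -55.96]) ([45.73, -52.12, -4.99], [-0.05, -0.05, -55.96])
[[ 0.09  1.   -0.02]
 [ 0.98 -0.09 -0.17]
 [-0.17  0.   -0.98]]
[[472.7 208.5  18.5]
 [412.6  34.3  18.5]
 [440.5 116.8  18.5]]
```

step_arm(
  increments=[
    [[0,0,-6],[0,0,0],100],
    [[0,0,-12],[0,0,0],100],
    [[0,0,-18],[0,0,0],100],
    [[0,0,-24],[0,0,0],100],
    [[4,-4.6,-24],[0,0,-6],100],
    [[8,-9.2,-24],[0,0,-12],100],
    [[12,-13.8,-24],[0,0,-18],100],
    [[16,-18.4,-24],[0,0,-24],100],
  ],
)

```text
time_s: 1.1
eef_pos: [244.9, -284.6, 449.6]
ee_rot: [-0.0, 0.941, 0.338, 0.0]
force: [1.2, -1.0, -0.3]
grip_width: 1.0
grip_force: 0.0
```

Run:
```python
from h import *
from rig import ctrl
s=ctrl.sense();print(s["time_s"],s["eef_pos"],s["joints"].round(2))
print(inc(s,[441,117,450],71.1),inc(s,[441,117,240],71.1))
```

```text
1.1 [ 244.92940209 -284.61029469  449.63230625] [-1.18 -0.07  1.33  0.    1.89 -0.29]
([40.68, -18.51, -0.02], [-0.01, -0.02, -31.59]) ([40.67, -18.5, 20.98], [-0.01, -0.02, -31.59])
```

step_arm(
  increments=[
    [[5.6,-2.5,0],[0,0,-5],100],
    [[11.2,-5,0],[0,0,-10],100],
    [[16.8,-7.5,0],[0,0,-15],100],
    [[22.4,-10,0],[0,0,-20],100],
    [[28,-12.5,3],[0,0,-25],100],
    [[33,-15,6],[0,0,-31.6],100],
    [[37,-17,10],[0,0,-31.6],100],
    [[40.7,-18.5,14],[0,0,-31.6],100],
  ],
)

```text
time_s: 2.1
eef_pos: [442.2, 116.5, 308.6]
ee_rot: [0.0, 0.814, 0.581, 0.0]
force: [1.2, -1.5, -1.2]
grip_width: 1.0
grip_force: 0.0
```

step_arm(
  increments=[
    [[0,0,5],[0,0,0],100],
    [[0,0,7],[0,0,0],100],
    [[0,0,7],[0,0,0],100],
  ],
)

```text
time_s: 2.48
eef_pos: [441.3, 114.6, 238.8]
ee_rot: [-0.001, 0.814, 0.58, -0.001]
force: [0.6, -0.7, 1.5]
grip_width: 0.998
grip_force: 0.0
```

Run:
```python
from h import *
from rig import ctrl
s=ctrl.sense();print(s["time_s"],s["eef_pos"],s["joints"].round(2))
c=ctrl.capture("wrist");np.savez("w0.npz",**c);print(c["extrinsics"].round(2),c["fx"])
cv2.imwrite("pics/w0.png",c["img"][:,:,::-1])
```

```text
2.475 [441.3113099  114.64897425 238.78688891] [-0.    0.14  1.64  0.    1.37  0.33]
[[ 9.5000e-01 -3.1000e-01 -1.0000e-01  4.6631e+02]
 [-3.3000e-01 -9.0000e-01 -2.7000e-01  1.8547e+02]
 [-0.0000e+00  2.9000e-01 -9.6000e-01  4.0235e+02]
 [ 0.0000e+00  0.0000e+00  0.0000e+00  1.0000e+00]] 322.35400306361623
```

View pics/w0.png

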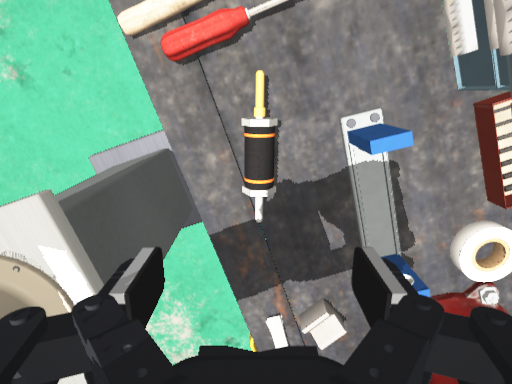

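The wrist view shows the roller upright in the image: brass tip at (260,71), steel tip at (259,221), and the sleeve between the two orange bands. The left cheek is at (380,137).

Run:
```python
from h import *
c=np.load("w0.npz");im=c["img"]
hsv=cv2.cvtColor(im,cv2.COLOR_RGB2HSV);H,S,V=cv2.split(hsv)
R=np.zeros_like(H,bool);R[60:235,235:290]=1
b=[]
for s,ce,l in blobs((H>3)&(H<30)&(S>130)&(V>100)&R,8):
    print(s,ce,ray(c,ce,18.5).round(1).tolist());b.append(ray(c,ce,18.5)[0])
print("bands top z36",ray(c,[[260,130.5],[259,184]],30).round(1).tolist())
t=ray(c,[[260,71],[259,221.5]],18.5);print(t.round(1))
# sleeve/nuts rows profile along column 259
print(V[112:200,259].tolist())
m=(b[-1]+b[-2])/2;print("mid",m,"tips dist",np.linalg.norm(t-m,axis=1))
```

```text
[263, 73, 3, 44, 56] [263.5, 98.1] [[469.5, 178.0, 18.5]]
[244, 133, 31, 5, 121] [259.1, 135.1] [[451.0, 139.9, 18.5]]
[244, 177, 30, 7, 119] [258.5, 180.8] [[432.1, 87.2, 18.5]]
bands top z36 [[454.1, 145.9, 30.0], [432.4, 86.2, 30.0]]
[[475.1 206.9  18.5]
 [415.1  35.9  18.5]]
[255, 255, 255, 255, 255, 255, 251, 237, 254, 255, 255, 255, 255, 255, 243, 76, 69, 69, 69, 71, 71, 69, 252, 255, 255, 244, 70, 69, 69, 71, 69, 70, 71, 69, 70, 69, 69, 69, 68, 68, 69, 70, 70, 71, 71, 68, 69, 70, 68, 68, 68, 68, 69, 70, 68, 67, 70, 70, 68, 68, 66, 68, 68, 65, 64, 67, 69, 70, 228, 255, 255, 254, 70, 70, 70, 70, 69, 68, 242, 255, 255, 255, 255, 255, 254, 251, 254, 254]
mid [441.55725713 113.57179071  18.5       ] tips dist [99.14605308 82.01148125]
```

Run:
```python
from h import *
from rig import ctrl
s=ctrl.sense()
print(s["eef_pos"],inc(s,[443,117,3],70.7))
```

```text
[441.99319721 114.55803605 240.12302337] ([0.27, 0.03, 23.71], [-0.02, 0.01, 0.24])
```

step_arm(
  increments=[
    [[0.2,0,6],[0,0,0],100],
    [[0.2,0,12],[0,0,0],100],
    [[0.2,0,17],[0,0,0],100],
    [[0.2,0,20.5],[0,0,0],100],
    [[0.2,0,22.5],[0,0,0],100],
    [[0.2,0,23.6],[0,0,0],100],
    [[0.2,0,23.6],[0,0,0],100],
    [[0.2,0,23.6],[0,0,0],60],
  ],
  squeeze=60,
)

```text
time_s: 3.52
eef_pos: [443.5, 116.5, 4.9]
ee_rot: [0.001, 0.814, 0.58, 0.001]
force: [-0.4, 0.4, -1.1]
grip_width: 0.814
grip_force: 0.0
```

step_arm(
  increments=[
    [[0,0,0],[0,0,0],30],
    [[0,0,0],[0,0,0],30],
    [[0,0,0],[0,0,0],30],
    [[0,0,0],[0,0,0],30],
    [[0,0,0],[0,0,0],30],
  ],
  squeeze=80,
)

```text
time_s: 4.15
eef_pos: [442.9, 116.5, 4.7]
ee_rot: [0.0, 0.814, 0.58, 0.0]
force: [-2.9, -0.4, 9.3]
grip_width: 0.318
grip_force: 62.4
```

Run:
```python
from rig import ctrl
s=ctrl.sense();print(s["eef_pos"],s["force"],s["grip_width"],s["grip_force"],s["joints"].round(2))
```

```text
[442.93472409 116.48148323   4.70783252] [-2.94831075 -0.44812597  9.26681121] 0.31840067461194005 62.40429997444153 [ 0.    0.46  1.91 -0.    0.77  0.33]
```

step_arm(
  increments=[
    [[0,0,0],[0,0,0],60],
    [[0,0,0],[0,0,0],60],
    [[0,0,0.2],[0,0,0],60],
    [[0,0,0.4],[0,0,0],60],
    [[0,0,0.5],[0,0,0],60],
    [[0,0,0.5],[0,0,0],60],
  ],
)

```text
time_s: 4.9
eef_pos: [442.6, 116.5, -1.2]
ee_rot: [-0.0, 0.814, 0.58, -0.0]
force: [-0.3, 0.2, 0.0]
grip_width: 0.599
grip_force: 0.0
```

Run:
```python
from rig import ctrl
import cv2
s=ctrl.sense();print(s["eef_pos"],s["force"],s["grip_width"],s["grip_force"])
c=ctrl.capture("wrist");cv2.imwrite("pics/w1.png",c["img"][:,:,::-1])
```

```text
[442.57465146 116.46999214  -1.21067815] [-0.2533755   0.16269255  0.02666926] 0.5994115943472063 0.0
```

View pics/w1.png

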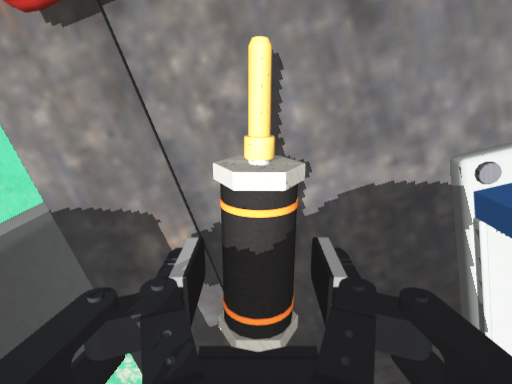

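The roller lies centred between the open fingers: sleeve columns 222–296, fingers at 205 and 312. The fingers sit between the two bands. Now I close.

step_arm(
  increments=[
    [[0,0,0],[0,0,0],40],
    [[0,0,0.1],[0,0,0],40],
    [[0,0,0.1],[0,0,0],40],
  ],
  squeeze=80,
)

```text
time_s: 5.32
eef_pos: [442.9, 116.4, -1.1]
ee_rot: [0.0, 0.814, 0.58, 0.0]
force: [-4.2, -0.8, 14.2]
grip_width: 0.403
grip_force: 13.3
```

step_arm(
  increments=[
    [[0,0,0],[0,0,0],25],
    [[0,0,0],[0,0,0],25],
    [[0,0,0],[0,0,0],25],
    [[0,0,0],[0,0,0],25],
  ],
)

```text
time_s: 5.82
eef_pos: [442.9, 116.4, -0.5]
ee_rot: [0.0, 0.814, 0.58, 0.0]
force: [-7.9, -1.3, 23.6]
grip_width: 0.363
grip_force: 78.0
```

step_arm(
  increments=[
    [[0,0,-0.3],[0,0,0],25],
    [[0,0,-0.8],[0,0,0],25],
    [[0,0,-1.5],[0,0,0],25],
    [[0,0,-2.5],[0,0,0],25],
    [[0,0,-4],[0,0,0],25],
    [[0,0,-4],[0,0,0],25],
  ],
)

```text
time_s: 6.58
eef_pos: [443.4, 116.5, 38.9]
ee_rot: [0.001, 0.814, 0.58, 0.001]
force: [-0.2, -0.5, -2.9]
grip_width: 0.362
grip_force: 78.1
```

Run:
```python
from rig import ctrl
import cv2,numpy as np
s=ctrl.sense();print(s["eef_pos"],s["force"],s["wrist_torque"],s["grip_width"],s["grip_force"])
c=ctrl.capture("wrist");im=c["img"];d=ctrl.capture("scene")["img"]
t=cv2.resize(d[120:260,230:370],(384,384),interpolation=cv2.INTER_CUBIC)
cv2.imwrite("pics/w2.png",np.hstack([im[:,50:462],t])[:,:,::-1])
```

```text
[443.36591034 116.50903512  38.93352721] [-0.23216407 -0.48027727 -2.90277208] [ 0.00821129 -0.06925542 -0.04375569] 0.3615284836449199 78.13587784767151
```

View pics/w2.png

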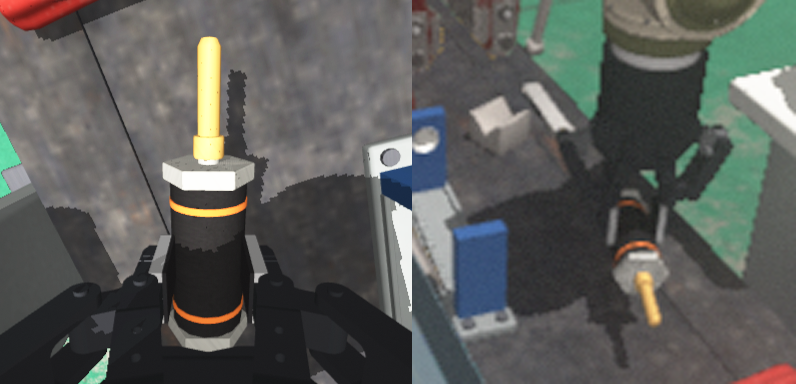

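The roller is held level between the pads, with the brass tip at (258,37) in full-image coordinates, as before. Next I raise it and move beside the stand for a measuring look.

Run:
```python
from h import *
from rig import ctrl
s=ctrl.sense()
c=np.load("top0.npz")
px=np.array([[232,60],[224,158],[676,186],[685,88]])/5+[160,165]
p=ray(c,px,12);print(p.round(1).tolist(),p.mean(0))
print(inc(s,[470,15,200],84.8))
```

```text
[[595.5, 119.6, 12.0], [546.8, 124.3, 12.0], [526.5, -97.8, 12.0], [575.0, -104.1, 12.0]] [560.95285077  10.50465156  12.        ]
([-8.69, 5.91, -16.22], [-0.0, -0.0, -13.86])
```

step_arm(
  increments=[
    [[0,0,-6],[0,0,0],25],
    [[0,0,-12],[0,0,-3],25],
    [[-3,2,-16],[0,0,-7],25],
    [[-6,4,-16.2],[0,0,-11],25],
    [[-8.7,5.9,-16.2],[0,0,-13.9],25],
    [[-8.7,5.9,-16.2],[0,0,-13.9],25],
    [[-8.7,5.9,-16.2],[0,0,-13.9],25],
  ],
)

```text
time_s: 7.55
eef_pos: [469.7, 15.4, 199.4]
ee_rot: [-0.001, 0.738, 0.674, -0.0]
force: [-0.9, 0.5, -1.7]
grip_width: 0.364
grip_force: 79.3
```

Run:
```python
from h import *
from rig import ctrl
s=ctrl.sense();print(s["time_s"],s["eef_pos"],s["force"])
c=ctrl.capture("wrist");im=c["img"];np.savez("w3.npz",eef=s["eef_pos"],q=s["ee_rot"],**c)
cv2.imwrite("pics/w3.png",cv2.resize(im[:,:,::-1],(768,576),interpolation=cv2.INTER_CUBIC))
```

```text
7.55 [469.65393006  15.44538116 199.37728237] [-0.89191131  0.50251324 -1.73309644]
```

View pics/w3.png

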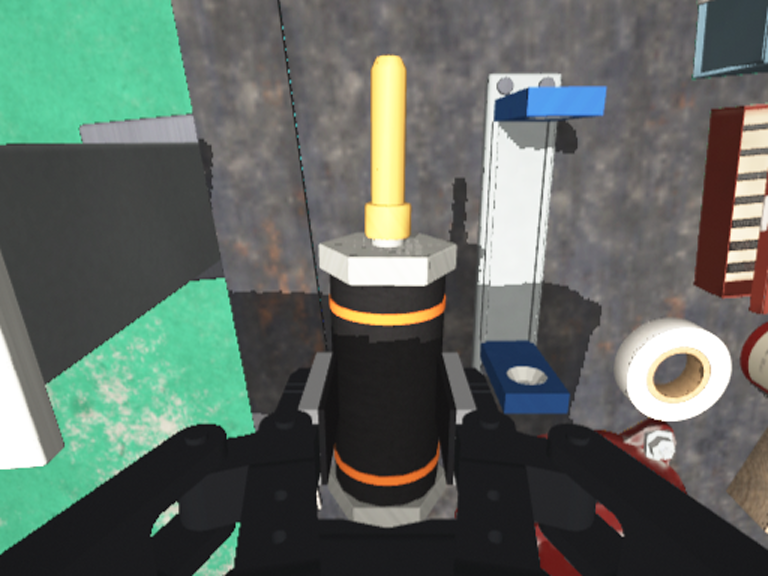

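The wrist view (shown at 1.5×) gives these positions:

| Feature | Pixel |
|---|---|
| Left cheek top face | about (568,102) |
| Right cheek top strip | about (536,402) |
| Right cup mouth centre | about (527,377) |
| Brass tip | (389,57) |
| Bands | rows 318 and 478 |

Run:
```python
from h import *
c=np.load("w3.npz");im=c["img"]
H,S,V=cv2.split(cv2.cvtColor(im,cv2.COLOR_RGB2HSV));b=(H>100)&(H<125)&(S>130)
for x in(365,390):print("col",x,[(y,int(V[y,x]),int(b[y,x])) for y in list(range(54,82,1))])
for s,ce,l in blobs(b&(V>150),20):
    r=cv2.minAreaRect(np.argwhere(l)[:,::-1].astype(np.float32));print(s,ce,r,ray(c,ce,95).round(1))
for s,ce,l in blobs((S<60)&(V>140)&(np.indices(V.shape)[0]>238)&(np.indices(V.shape)[0]<264)&(np.indices(V.shape)[1]>330)&(np.indices(V.shape)[1]<372),10):print("cup",s,ce,ray(c,ce,70),ray(c,ce,68))
R=Ro.from_quat(np.r_[c["q"][1:],c["q"][0]])
g=c["eef"][2]+19
def tool(uv,z):return R.inv().apply(ray(c,uv,z)-c["eef"]).round(1)
for z in(g-0,g+3):print("brass",tool(np.array([[389,57]])/1.5,z))
print("bands",tool(np.array([[388,325],[388,487]])/1.5,g+18))
print("nut outer top edge",tool(np.array([[388,236]])/1.5,g+18.5))
```

```text
col 365 [(54, 163, 0), (55, 162, 0), (56, 160, 0), (57, 187, 0), (58, 228, 1), (59, 239, 1), (60, 239, 1), (61, 239, 1), (62, 239, 1), (63, 239, 1), (64, 239, 1), (65, 239, 1), (66, 239, 1), (67, 239, 1), (68, 241, 1), (69, 240, 1), (70, 241, 1), (71, 241, 1), (72, 240, 1), (73, 241, 1), (74, 241, 1), (75, 241, 1), (76, 217, 1), (77, 147, 0), (78, 124, 0), (79, 97, 0), (80, 71, 0), (81, 77, 0)]
col 390 [(54, 106, 0), (55, 106, 0), (56, 106, 0), (57, 174, 0), (58, 229, 1), (59, 237, 1), (60, 238, 1), (61, 238, 1), (62, 238, 1), (63, 239, 1), (64, 238, 1), (65, 238, 1), (66, 238, 1), (67, 237, 1), (68, 237, 1), (69, 237, 1), (70, 238, 1), (71, 238, 1), (72, 237, 1), (73, 238, 1), (74, 237, 1), (75, 237, 1), (76, 211, 1), (77, 124, 1), (78, 87, 0), (79, 104, 0), (80, 106, 0), (81, 108, 0)]
[351, 58, 53, 20, 980] [376.8, 67.2] ((377.0, 67.5), (19.0, 52.0), 90.0) [[570.4 100.8  95. ]]
cup [338, 244, 24, 12, 213] [349.7, 249.3] [[554.82498378 -67.88804511  70.        ]] [[555.35754226 -68.965445    68.        ]]
brass [[ 96.5   0.8 -19. ]]
brass [[ 96.    0.8 -22. ]]
bands [[ 25.1   0.5 -37. ]
 [-29.2   0.6 -37. ]]
nut outer top edge [[ 50.5   0.5 -37.5]]
```

```bash
cat >> h.py <<'E'
C=np.array([561.7,11.8]);HD=84.8
u=np.array([np.cos(np.radians(HD)),np.sin(np.radians(HD))]);n=np.array([u[1],-u[0]]) # n: stand x
BR=np.array([96.3,0.7,-19.])
def tcp(p,z,tilt,L=0,dx=0):
    "TCP for brass tip at stand y=p, height z; L = squeeze already taken (tip pulled in)"
    xy=C+u*p+n*dx
    return np.r_[xy,z]-toolR(HD,tilt).apply(BR-[L,0,0])
def go(s,p,z,tilt,L=0,dx=0):return inc(s,tcp(p,z,tilt,L,dx),HD,tilt)
def st(s):
    "measured state in stand terms: free brass tip (p,dx,z), tilt, force in (u,n,z)"
    q=s["ee_rot"];R=Ro.from_quat([q[1],q[2],q[3],q[0]]);b=s["eef_pos"]+R.apply(BR)
    x=R.as_matrix()[:,0];d=b[:2]-C
    f=s["force"]
    return dict(t=round(s["time_s"],2),p=round(d@u,2),dx=round(d@n,2),z=round(b[2],2),tilt=round(-np.degrees(np.arcsin(x[2])),2),head=round(np.degrees(np.arctan2(x[1],x[0])),2),Fu=round(f[:2]@u,2),Fn=round(f[:2]@n,2),Fz=round(f[2],2),gw=round(s["grip_width"],3),steel=(np.round(R.apply([-182,0,0])+b,1)).tolist(),tq=s["wrist_torque"].round(2).tolist())
E
python3 - <<'E'
from h import *
from rig import ctrl
s=ctrl.sense();print(st(s));print(tcp(72,140,15),tcp(72,70,15))
print(go(s,72,140,15),go(s,72,71,15))
E
```

```text
{'t': 7.6, 'p': np.float64(91.83), 'dx': np.float64(-91.41), 'z': np.float64(218.55), 'tilt': np.float64(-0.02), 'head': np.float64(84.86), 'Fu': np.float64(0.2), 'Fn': np.float64(-0.42), 'Fz': np.float64(-1.93), 'gw': 0.365, 'steel': [462.7, -69.7, 218.5], 'tq': [0.03, 0.01, -0.02]}
[558.65221448 -13.96603298 146.57168334] [558.65221448 -13.96603298  76.57168334]
([-2.16, 9.14, 5.29], [-0.05, -15.02, 0.07]) ([-2.16, 9.14, 12.19], [-0.05, -15.02, 0.07])
```

step_arm(
  increments=[
    [[-0.6,2.5,0],[0,-5,0],25],
    [[-1.4,6,1],[0,-10,0],25],
    [[-2.16,9.14,3],[0,-15,0],25],
    [[-2.16,9.14,5.3],[0,-15,0],25],
    [[-2.16,9.14,5.3],[0,-15,0],25],
    [[-2.16,9.14,5.3],[0,-15,0],25],
  ],
)

```text
time_s: 8.35
eef_pos: [559.3, -14.4, 148.0]
ee_rot: [0.089, 0.732, 0.669, -0.096]
force: [0.1, -0.7, -1.0]
grip_width: 0.363
grip_force: 79.3
```

Run:
```python
from h import *
from rig import ctrl
s=ctrl.sense();print(st(s))
print(go(s,74,71,15),go(s,84,71,15))
c=ctrl.capture("wrist");np.savez("w4.npz",**c)
cv2.imwrite("pics/w4.png",c["img"][:,:,::-1])
```

```text
{'t': 8.35, 'p': np.float64(71.67), 'dx': np.float64(0.58), 'z': np.float64(141.47), 'tilt': np.float64(14.99), 'head': np.float64(84.84), 'Fu': np.float64(-0.65), 'Fn': np.float64(0.2), 'Fz': np.float64(-1.0), 'gw': 0.363, 'steel': [553.0, -92.0, 188.6], 'tq': [0.17, -0.0, 0.02]}
([2.05, -0.08, 6.75], [0.1, -0.01, 0.04]) ([3.01, -0.08, 6.49], [0.1, -0.01, 0.04])
```

View pics/w4.png

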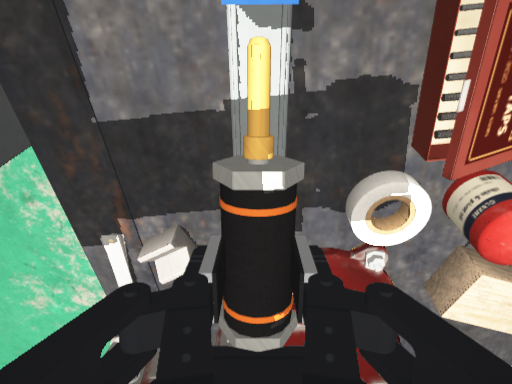

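The pin (column 259) lines up with the left cheek's top edge: columns 222–297, centre 259.5, row about 4. I check that against the model.

Run:
```python
from h import *
c=np.load("w4.npz");im=c["img"]
H,S,V=cv2.split(cv2.cvtColor(im,cv2.COLOR_RGB2HSV));b=(H>100)&(H<125)&(S>130);b[20:]=0
for r in range(6):
    x=np.where(b[r])[0];print(r,x.min() if len(x) else 0,x.max() if len(x) else 0)
for uv in([222.5,3.5],[297.5,3.5],[260,3.5]):
    d=ray(c,uv,95)[0,:2]-C;print((d@u).round(1),(d@n).round(1))
d=ray(c,[259.5,38],143)[0,:2]-C;print("tip",d@u,d@n)
```

```text
0 221 298
1 221 298
2 221 298
3 221 298
4 292 298
5 0 0
82.8 -18.0
82.8 20.6
82.8 1.3
tip 72.120016877296 0.7714939290425447
```

step_arm(
  increments=[
    [[0.6,0,2.5],[0,0,0],25],
    [[1.2,0,4.5],[0,0,0],25],
    [[1.7,0,6],[0,0,0],25],
    [[2.05,0.03,6.75],[0,0,0],25],
    [[2.05,0.03,6.75],[0,0,0],25],
    [[2.05,0.03,6.75],[0,0,0],25],
  ],
  squeeze=100,
)

```text
time_s: 9.15
eef_pos: [560.0, -12.5, 77.2]
ee_rot: [0.089, 0.732, 0.669, -0.096]
force: [0.6, -0.3, -2.2]
grip_width: 0.352
grip_force: 97.6
```

```bash
echo 'C=C+u*1.0+n*1.0' >> h.py
python3 - <<'E'
from h import *
from rig import ctrl
s=ctrl.sense();print(st(s))
print(go(s,74,70.5,15),go(s,84,70.5,15),go(s,89,70.5,15))
E
```

```text
{'t': 9.15, 'p': np.float64(72.6), 'dx': np.float64(0.18), 'z': np.float64(70.6), 'tilt': np.float64(15.0), 'head': np.float64(84.83), 'Fu': np.float64(-0.23), 'Fn': np.float64(0.6), 'Fz': np.float64(-2.22), 'gw': 0.352, 'steel': [553.7, -90.1, 117.7], 'tq': [0.26, 0.02, -0.05]}
([0.14, -0.02, -0.03], [0.09, 0.0, 0.03]) ([1.1, -0.02, -0.28], [0.09, 0.0, 0.03]) ([1.59, -0.02, -0.41], [0.09, 0.0, 0.03])
```

step_arm(
  increments=[
    [[0.3,0,-0.08],[0,0,0],25],
    [[0.6,0,-0.16],[0,0,0],25],
    [[0.9,0,-0.24],[0,0,0],25],
    [[1.06,0,-0.28],[0,0,0],25],
    [[1.16,0,-0.31],[0,0,0],25],
    [[1.26,0,-0.34],[0,0,0],25],
    [[1.35,0,-0.36],[0,0,0],25],
    [[1.35,0,-0.36],[0,0,0],25],
  ],
)

```text
time_s: 10.15
eef_pos: [560.8, 1.5, 76.4]
ee_rot: [0.088, 0.732, 0.669, -0.096]
force: [-0.2, 0.3, -1.8]
grip_width: 0.349
grip_force: 97.6
```

```bash
cat > s.py <<'E'
from h import *
from rig import ctrl
print({k:(float(v) if np.ndim(v)==0 else v) for k,v in st(ctrl.sense()).items()})
E
python3 s.py
```

```text
{'t': 10.15, 'p': 86.58, 'dx': -0.29, 'z': 69.78, 'tilt': 15.0, 'head': 84.85, 'Fu': 0.27, 'Fn': -0.21, 'Fz': -1.76, 'gw': 0.349, 'steel': [554.6, -76.1, 116.9], 'tq': [0.2, -0.03, 0.05]}
```

step_arm(
  increments=[
    [[0.1,0,-0.03],[0,0,0],25],
    [[0.2,0,-0.05],[0,0,0],25],
    [[0.3,0,-0.08],[0,0,0],25],
    [[0.4,0,-0.1],[0,0,0],25],
    [[0.4,0,-0.1],[0,0,0],25],
  ],
)

```text
time_s: 10.78
eef_pos: [561.2, 5.2, 76.4]
ee_rot: [0.088, 0.732, 0.669, -0.097]
force: [-1.3, -4.0, -0.3]
grip_width: 0.353
grip_force: 97.7
```

```bash
python3 s.py
```

```text
{'t': 10.78, 'p': 90.34, 'dx': -0.24, 'z': 69.77, 'tilt': 15.04, 'head': 84.84, 'Fu': -4.12, 'Fn': -0.94, 'Fz': -0.29, 'gw': 0.353, 'steel': [554.9, -72.4, 117.0], 'tq': [-0.68, 0.08, 0.03]}
```

step_arm(
  increments=[
    [[0.1,0,0],[0,0,0],25],
    [[0.2,0,0],[0,0,0],25],
    [[0.3,0,0],[0,0,0],25],
    [[0.4,0,0],[0,0,0],25],
    [[0.5,0,0],[0,0,0],25],
    [[0.5,0,0],[0,0,0],25],
  ],
)

```text
time_s: 11.52
eef_pos: [561.7, 9.4, 75.3]
ee_rot: [0.089, 0.732, 0.669, -0.097]
force: [-1.4, -8.3, 1.0]
grip_width: 0.349
grip_force: 97.7
```

```bash
python3 s.py
```

```text
{'t': 11.53, 'p': 94.54, 'dx': -0.15, 'z': 68.57, 'tilt': 15.1, 'head': 84.84, 'Fu': -8.41, 'Fn': -0.6, 'Fz': 0.96, 'gw': 0.349, 'steel': [555.4, -68.1, 116.0], 'tq': [-1.34, 0.2, 0.06]}
```

step_arm(
  increments=[
    [[0.1,0,0],[0,0,0],25],
    [[0.2,0,0],[0,0,0],25],
    [[0.3,0,0],[0,0,0],25],
    [[0.4,0,0],[0,0,0],25],
    [[0.5,0,0],[0,0,0],25],
    [[0.6,0,0],[0,0,0],25],
    [[0.6,0,0],[0,0,0],25],
  ],
)

```text
time_s: 12.4
eef_pos: [562.2, 14.4, 74.0]
ee_rot: [0.089, 0.732, 0.669, -0.098]
force: [-2.2, -12.1, 1.7]
grip_width: 0.352
grip_force: 97.8
```

```bash
python3 s.py
```

```text
{'t': 12.4, 'p': 99.52, 'dx': -0.1, 'z': 67.13, 'tilt': 15.19, 'head': 84.85, 'Fu': -12.28, 'Fn': -1.11, 'Fz': 1.72, 'gw': 0.352, 'steel': [555.9, -63.1, 114.8], 'tq': [-2.11, 0.35, -0.01]}
```

step_arm(
  increments=[
    [[0.08,0,0],[0,0,0],25],
    [[0.16,0,0],[0,0,0],25],
    [[0.23,0,0],[0,0,0],25],
    [[0.23,0,0],[0,0,0],25],
    [[0.23,0,0],[0,0,0],25],
  ],
)

```text
time_s: 13.02
eef_pos: [562.4, 16.2, 73.6]
ee_rot: [0.089, 0.732, 0.669, -0.098]
force: [-3.3, -14.2, 3.1]
grip_width: 0.35
grip_force: 97.8
```

```bash
python3 s.py
```

```text
{'t': 13.03, 'p': 101.35, 'dx': -0.06, 'z': 66.63, 'tilt': 15.22, 'head': 84.84, 'Fu': -14.43, 'Fn': -2.01, 'Fz': 3.13, 'gw': 0.35, 'steel': [556.1, -61.3, 114.4], 'tq': [-2.29, 0.42, 0.02]}
```

```bash
cat > piv.py <<'E'
import sys
from h import *
b=np.array([float(sys.argv[1]),.7,-19])
for f in map(float,sys.argv[2:]):
    r=Ro.from_rotvec([0,np.radians(f),0]);print(f,((b-r.apply(b))/10).round(3))
E
python3 piv.py 84.1 1 2 3 4
```

```text
1.0 [0.034 0.    0.146]
2.0 [0.071 0.    0.292]
3.0 [0.111 0.    0.438]
4.0 [0.153 0.    0.582]
```

step_arm(
  increments=[
    [[0.03,0,0.15],[0,1,0],25],
    [[0.07,0,0.29],[0,2,0],25],
    [[0.11,0,0.44],[0,3,0],25],
    [[0.15,0,0.58],[0,4,0],25],
    [[0.15,0,0.58],[0,4,0],25],
  ],
)

```text
time_s: 13.65
eef_pos: [562.4, 15.9, 67.4]
ee_rot: [0.066, 0.735, 0.671, -0.072]
force: [-2.3, -14.6, 1.2]
grip_width: 0.353
grip_force: 98.0
```

```bash
python3 s.py; python3 piv.py 84.1 1 2 3 4 5
```

```text
{'t': 13.65, 'p': 101.35, 'dx': -0.02, 'z': 67.3, 'tilt': 11.2, 'head': 84.82, 'Fu': -14.74, 'Fn': -1.0, 'Fz': 1.16, 'gw': 0.353, 'steel': [555.8, -64.2, 102.6], 'tq': [-2.36, 0.43, 0.05]}
1.0 [0.034 0.    0.146]
2.0 [0.071 0.    0.292]
3.0 [0.111 0.    0.438]
4.0 [0.153 0.    0.582]
5.0 [ 0.198 -0.     0.726]
```

step_arm(
  increments=[
    [[0.06,0,0.15],[0,1,0],25],
    [[0.1,0,0.29],[0,2,0],25],
    [[0.14,0,0.44],[0,3,0],25],
    [[0.14,0,0.44],[0,3,0],25],
  ],
)

```text
time_s: 14.15
eef_pos: [562.5, 16.4, 62.7]
ee_rot: [0.048, 0.736, 0.673, -0.053]
force: [-2.5, -14.9, 1.0]
grip_width: 0.352
grip_force: 98.0
```

```bash
python3 s.py
```

```text
{'t': 14.15, 'p': 101.69, 'dx': 0.0, 'z': 67.74, 'tilt': 8.2, 'head': 84.83, 'Fu': -15.02, 'Fn': -1.19, 'Fz': 0.99, 'gw': 0.352, 'steel': [555.8, -65.4, 93.7], 'tq': [-2.42, 0.38, 0.07]}
```

step_arm(
  increments=[
    [[0.03,0,0.15],[0,1,0],25],
    [[0.08,0,0.29],[0,2,0],25],
    [[0.12,0,0.44],[0,3,0],25],
    [[0.16,0,0.58],[0,4,0],25],
    [[0.16,0,0.58],[0,4,0],25],
  ],
)

```text
time_s: 14.78
eef_pos: [562.6, 17.2, 56.5]
ee_rot: [0.025, 0.738, 0.674, -0.027]
force: [-2.6, -15.0, -0.2]
grip_width: 0.352
grip_force: 98.1
```

```bash
python3 s.py
```

```text
{'t': 14.78, 'p': 101.87, 'dx': 0.02, 'z': 68.44, 'tilt': 4.2, 'head': 84.83, 'Fu': -15.14, 'Fn': -1.19, 'Fz': -0.21, 'gw': 0.352, 'steel': [555.7, -66.6, 81.8], 'tq': [-2.51, 0.34, 0.06]}
```

step_arm(
  increments=[
    [[0.03,0,0.15],[0,1,0],25],
    [[0.07,0,0.29],[0,2,0],25],
    [[0.11,0,0.44],[0,3,0],25],
    [[0.15,0,0.6],[0,4.2,0],25],
    [[0.15,0,0.6],[0,4.2,0],25],
  ],
)

```text
time_s: 15.4
eef_pos: [562.7, 18.2, 50.3]
ee_rot: [0.0, 0.738, 0.675, 0.0]
force: [-1.5, -14.6, -0.2]
grip_width: 0.353
grip_force: 98.1
```

```bash
python3 s.py
```

```text
{'t': 15.4, 'p': 101.8, 'dx': 0.05, 'z': 69.3, 'tilt': -0.01, 'head': 84.83, 'Fu': -14.66, 'Fn': -0.17, 'Fz': -0.24, 'gw': 0.353, 'steel': [555.7, -67.2, 69.3], 'tq': [-2.51, 0.45, 0.14]}
```

step_arm(
  increments=[
    [[-0.15,0,0],[0,0,0],25],
    [[-0.3,0,0],[0,0,0],25],
    [[-0.45,0,0],[0,0,0],25],
    [[-0.6,0,0],[0,0,0],25],
    [[-0.7,0,0],[0,0,0],25],
    [[-0.8,0,0],[0,0,0],25],
    [[-0.8,0,0],[0,0,0],25],
  ],
)

```text
time_s: 16.27
eef_pos: [562.0, 11.5, 50.3]
ee_rot: [-0.0, 0.738, 0.675, 0.001]
force: [-1.5, -8.4, -2.1]
grip_width: 0.346
grip_force: 98.0
```

```bash
python3 s.py
```

```text
{'t': 16.27, 'p': 95.01, 'dx': -0.08, 'z': 69.42, 'tilt': -0.09, 'head': 84.84, 'Fu': -8.53, 'Fn': -0.78, 'Fz': -2.09, 'gw': 0.346, 'steel': [555.0, -73.9, 69.1], 'tq': [-1.46, 0.23, 0.02]}
```

step_arm(
  increments=[
    [[-0.08,0,0],[0,0,0],25],
    [[-0.16,0,0],[0,0,0],25],
    [[-0.24,0,0],[0,0,0],25],
    [[-0.24,0,0],[0,0,0],25],
  ],
)

```text
time_s: 16.77
eef_pos: [561.8, 9.5, 50.2]
ee_rot: [-0.001, 0.738, 0.675, 0.001]
force: [-0.5, -6.4, -1.8]
grip_width: 0.354
grip_force: 98.0
```

```bash
python3 s.py
```

```text
{'t': 16.77, 'p': 92.95, 'dx': -0.09, 'z': 69.45, 'tilt': -0.13, 'head': 84.84, 'Fu': -6.42, 'Fn': 0.12, 'Fz': -1.8, 'gw': 0.354, 'steel': [554.8, -76.0, 69.0], 'tq': [-1.22, 0.23, 0.02]}
```

step_arm(
  increments=[
    [[-0.05,0,0],[0,0,0],25],
    [[-0.1,0,0],[0,0,0],25],
    [[-0.1,0,0],[0,0,0],25],
  ],
)

```text
time_s: 17.15
eef_pos: [561.7, 8.7, 50.2]
ee_rot: [-0.001, 0.738, 0.675, 0.001]
force: [-0.5, -6.6, -1.6]
grip_width: 0.35
grip_force: 98.0
```

```bash
python3 s.py
```

```text
{'t': 17.15, 'p': 92.13, 'dx': -0.1, 'z': 69.48, 'tilt': -0.14, 'head': 84.85, 'Fu': -6.65, 'Fn': 0.1, 'Fz': -1.65, 'gw': 0.35, 'steel': [554.7, -76.8, 69.0], 'tq': [-1.11, 0.18, 0.04]}
```

step_arm(
  increments=[
    [[-0.05,0,0],[0,0,0],25],
    [[-0.1,0,0],[0,0,0],25],
    [[-0.1,0,0],[0,0,0],25],
  ],
)

```text
time_s: 17.52
eef_pos: [561.6, 8.5, 50.2]
ee_rot: [-0.001, 0.738, 0.675, 0.001]
force: [0.6, -3.3, -1.5]
grip_width: 0.356
grip_force: 97.9
```

```bash
python3 s.py
python3 - <<'E'
from h import *
from rig import ctrl
a=ctrl.capture("wrist")["img"];d=ctrl.capture("scene")["img"]
cv2.imwrite("pics/w5.png",np.hstack([a[:,80:432],cv2.resize(d[130:260,205:335],(384,384),interpolation=cv2.INTER_CUBIC)])[:,:,::-1])
E
```

```text
{'t': 17.52, 'p': 91.89, 'dx': -0.17, 'z': 69.57, 'tilt': -0.21, 'head': 84.85, 'Fu': -3.23, 'Fn': 0.95, 'Fz': -1.5, 'gw': 0.356, 'steel': [554.6, -77.0, 68.9], 'tq': [-0.44, -0.07, -0.0]}
```

View pics/w5.png

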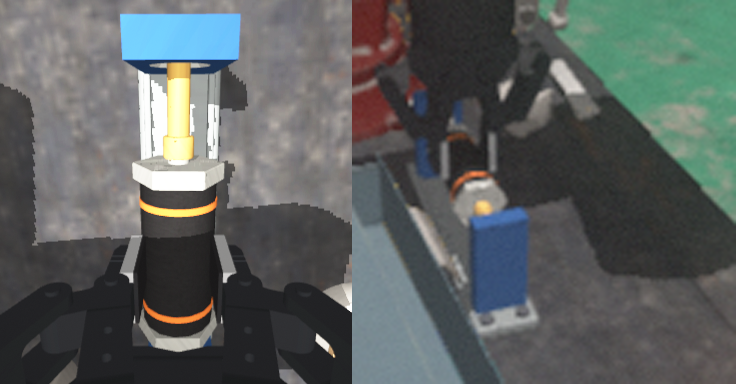

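The brass pin is in the left cup at (178,65), the roller is level, and the force has dropped off, so the steel end is on its floor. I balance the axial force, then release.

step_arm(
  increments=[
    [[-0.04,0,0],[0,0,0],25],
    [[-0.08,0,0.03],[0,0,0],25],
    [[-0.08,0,0.06],[0,0,0],25],
    [[-0.08,0,0.06],[0,0,0],25],
  ],
)

```text
time_s: 18.12
eef_pos: [561.6, 8.1, 50.0]
ee_rot: [-0.001, 0.738, 0.675, 0.002]
force: [0.3, 4.0, 4.6]
grip_width: 0.347
grip_force: 99.1
```

```bash
python3 s.py
```

```text
{'t': 18.12, 'p': 91.55, 'dx': -0.12, 'z': 69.41, 'tilt': -0.25, 'head': 84.85, 'Fu': 4.01, 'Fn': -0.09, 'Fz': 4.61, 'gw': 0.347, 'steel': [554.6, -77.4, 68.6], 'tq': [0.92, -0.06, 0.02]}
```

step_arm(
  increments=[
    [[0.04,0,-0.04],[0,0,0],25],
    [[0.04,0,-0.04],[0,0,0],32],
    [[0.04,0,-0.04],[0,0,0],38],
    [[0.04,0,-0.04],[0,0,0],45],
    [[0.04,0,-0.04],[0,0,0],70],
    [[0.04,0,-0.04],[0,0,0],70],
    [[0.04,0,-0.04],[0,0,0],70],
  ],
  squeeze=40,
)

```text
time_s: 19.0
eef_pos: [561.4, 7.8, 50.0]
ee_rot: [-0.001, 0.738, 0.675, 0.001]
force: [-0.3, 0.3, 0.0]
grip_width: 0.699
grip_force: 0.0
```

```bash
python3 s.py
```

```text
{'t': 19.0, 'p': 91.25, 'dx': -0.33, 'z': 69.28, 'tilt': -0.19, 'head': 84.84, 'Fu': 0.26, 'Fn': -0.33, 'Fz': 0.02, 'gw': 0.699, 'steel': [554.4, -77.7, 68.7], 'tq': [0.03, -0.05, -0.01]}
```

step_arm(
  increments=[
    [[0,0,-1],[0,0,0],70],
    [[0,0,-3],[0,0,0],70],
    [[0,0,-6],[0,0,0],70],
    [[0,0,-11],[0,0,0],70],
    [[0,0,-16],[0,0,0],70],
    [[-4,0,-18],[0,0,0],70],
    [[-4,0,-18],[0,0,0],70],
    [[-4,0,-18],[0,0,0],70],
  ],
)

```text
time_s: 20.0
eef_pos: [557.5, -32.2, 229.6]
ee_rot: [-0.002, 0.738, 0.674, 0.001]
force: [0.1, -0.4, -0.6]
grip_width: 0.699
grip_force: 0.0
```

Run:
```python
from h import *
from rig import ctrl
print(st(ctrl.sense()))
a=ctrl.capture("wrist")["img"];d=ctrl.capture("scene")["img"]
cv2.imwrite("pics/w6.png",np.hstack([a[:,80:432],cv2.resize(d[130:260,205:335],(384,384),interpolation=cv2.INTER_CUBIC)])[:,:,::-1])
```

```text
{'t': 20.0, 'p': np.float64(51.05), 'dx': np.float64(-0.52), 'z': np.float64(248.99), 'tilt': np.float64(-0.22), 'head': np.float64(84.83), 'Fu': np.float64(-0.36), 'Fn': np.float64(0.08), 'Fz': np.float64(-0.59), 'gw': 0.699, 'steel': [550.5, -117.7, 248.3], 'tq': [0.02, -0.02, -0.02]}
```

View pics/w6.png

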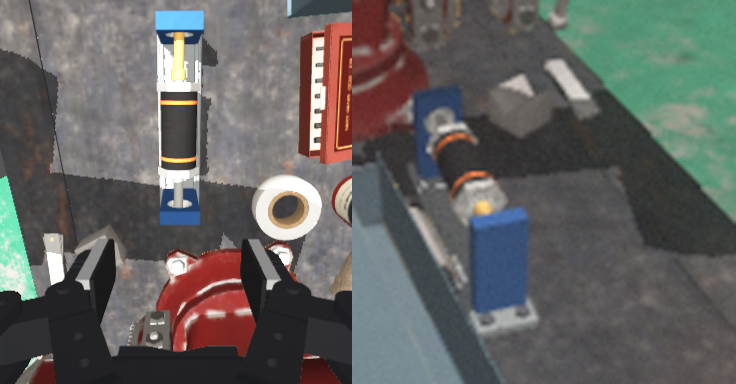

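The roller hangs straight between both cups: brass pin in the upper cup at (180,45), steel stub in the lower at (179,200). The gripper is clear of everything, so I hand in.

```bash
python3 -c "
from rig import ctrl
print(ctrl.finish_job())"
```

```text
the job is handed in; nothing more can be done
None
```

The roller now hangs freely between both cups, with the brass sprung end in the left cup and the steel end in the right; the gripper is clear and the job was handed in at about 20 s, though the hand-in returned no verdict.

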